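Lock the instrument cover with the blade key

TASK

One of the two slotted quarter-turn locks on the white instrument cover is still open (slot on the red marks). Take the blue blade key out of its stand, set its blade in that lock's slot and gently turn the lock clockwise until it is fully home on its stop, using only light force, then put the key back down in its stand. Leave the other lock, which is already closed, and everything else on the bench as it is.

Things in the scene. Friction and masses are not known exactly. Their poses are not given: they have to be found in the camera images.
- lock_1 (a point): Nominal middle of the OPEN lock, at the height of its head's top face, 12 mm above the cover: the centre line of its fixed aluminium guard ring. x points to the case's back, y to its left, z up. The brass head FLOATS: its real axis stands up to 6 mm off this point in x and also in y (constant during a run, not reported) and must be found by feel or by eye.
- seat_1: Guard ring of the open lock, fixed on the cover: inside 54, outside 66 mm, 6 mm high; origin at the centre of its underside. Marks show roughly where the slot points: red (+y, -y) open, green (+x, -x) closed. In it sits the lock head, a brass disc 36 mm across, 12 mm high, its slot 5.5 mm wide (0.8 mm chamfer), 8 mm deep, through the middle and open at both ends.
- cam_1 (a joint): Turn of the open head: 0 = slot along y of lock_1, give or take 0.1 rad (the head sits a little twisted, not reported); grows as it turns clockwise seen from above (slot yaw = yaw of y minus this). Starts between 0 and 0.35, stops hard at 1.571 (closed). Friction moment about 0.12 N m; stays where left. On the stop the moment rises steeply: 0.3 N m is plenty to seat it; 0.5 N m, or a hard push, forces the lock.
- lock_2 (a point): The same point for the other lock, which is built alike, is already closed and sits 140 mm away on the same cover. The two locks change places from start to start.
- cam_2 (a joint): Turn of the closed lock's head, on its stop at 1.571 (slot on the green marks); to be left so.
- key_grip (a point): Middle of the key's blue handle, a block 30 mm (x) by 24 mm (y: its flats, to grip) by 55 mm high (z). The key is 115 mm long, about 90 g, upright in its stand at the start with the blade down, the tip 87.5 mm below this point.
- key_tip (a point): Middle of the key's blade tip, z up along the key. Blade: steel, 20 mm wide along x, 3 mm thick along y, 14 mm long, below a neck 12 mm thick. A sleeve of 22 mm diameter runs from 22 to 56 mm above the tip, then a flange of 36 mm diameter, 4 mm thick, which bears on the stand; then the handle.
- stand_hole0 (a point): Middle of the mouth of the stand's upright through hole (26 mm diameter, 2 mm chamfer), on top of the fixed grey stand, 75 x 75 x 60 mm. The key stands in it with its flange on the stand's top, its tip 56 mm below this point.
- case: Grey instrument case with a flat white cover, 150 x 250 x 60 mm, fixed to the bench; origin at the centre of its underside.
- beaker: Bystander: small glass beaker, 62 mm; origin at the centre of its underside.
- petri_dish: Bystander: flat glass dish, 62 mm; origin at the centre of its underside.
- vial: Bystander: white screw-cap vial, 27 x 58 mm; origin at the centre of its underside.
- tape: Bystander: roll of beige tape, 96 mm; origin at the centre of its underside.
- wash_bottle: Bystander: white squeeze bottle with a blue cap, 192 mm high; origin at the centre of its underside.
- marker: Bystander: blue and white marker pen, 132 mm; origin at the centre of its underside.
- meter: Bystander: black hand-held meter, 205 x 68 x 34 mm; origin at the centre of its underside.

How it is judged (in metres and radians):
On the way, in this order (a step that is already met when the one before it is completed fails the run):
1. the key is lifted out of its stand (height (world z) of key_tip above 0.075 m), for 0.1 s.
2. the key's blade is down in the open lock's slot (z of key_tip in the frame of lock_1 below -0.004 m and horizontal distance between key_tip and lock_1 below 0.018 m and value of joint cam_1 below 1.2 rad), for 0.1 s.
3. with the blade in the slot the lock is turned home on its stop (value of joint cam_1 above 1.545 rad and z of key_tip in the frame of lock_1 below -0.003 m and horizontal distance between key_tip and lock_1 below 0.018 m), for 0.1 s.
At the end, for the whole second after the job is handed in: The open lock stands within 0.026 rad of its stop and the other lock is still closed (over 1.53); the key stands released, at rest and upright in its stand, flange within 5 mm of the stand's top (value of joint cam_1 above 1.545 rad and value of joint cam_2 above 1.53 rad and horizontal distance between key_tip and stand_hole0 below 0.006 m and height (world z) of key_tip below 0.009 m and angle between key_tip's own z axis and vertical below 0.08 rad and linear speed of key below 0.02 m/s); the robot touches nothing.
It fails at once if the lock is forced with the key: more than 50 N of contact force in all between key and lock head (about 0.5 N m on the stop) (contact force between key and cam_1 above 50 N).
It fails at once if a lock is turned or pushed by the fingers (contact force between the fingers and cam_1 above 1 N or contact force between the fingers and cam_2 above 1 N).
It fails at once if the closed lock is turned (value of joint cam_2 below 1.5 rad).
It fails at once if another thing on the bench is moved by more than 15 mm (distance of any of beaker, petri_dish, vial, tape, wash_bottle, marker, meter from where it was at the start of the episode above 0.015 m).
It also fails if it takes over 72 s, if anything falls off the work surface, if the arm or the gripper's body presses on something with over 40 N, if the wrist force passes 120 N, or if a joint passes its speed limit or range.

ROBOT

A 7-joint arm with a two-finger parallel gripper is mounted at the origin on a cart in front of the work surface, level with it; the furniture and walls round the work are solid. World frame = base frame: x ahead of the robot, y to its left, z up, the work surface at z = 0. Lengths are in m, angles in degrees, forces in N, time in s.
With the tool pointing down it reaches from about 0.425 to 0.875 m from the base axis. Payload 4.7 kg.
Tool frame: the origin (TCP) lies midway between the tips of the shut fingers; the grasp point (between the pads) lies 19 mm behind it; z points along the fingers, y is the direction in which the jaws open and shut (so a half turn about z gives the same grasp; the last joint's range is limited). The gripper opens to 87 mm and grips with 3 to 60 N. Pads are 19 mm wide; open, the fingers measure 117 mm over their backs; the gripper's body (75 mm by 190 mm) begins 51 mm behind the grasp point.
Start: joints at [-62.561, 18.392, -4.016, 83.108, 1.295, 78.541, -3.26], TCP at [0.291, 0.581, 0.223] pointing down, gripper open.
Joint ranges: [-163.93, 163.93], [-17.29, 119.83], [-79.2, 71.16], [3.27, 140.29], [-89.18, 269.18], [5.43, 117.66], [-154.24, 154.24]. Speed limits (degrees/s): [147.25, 147.25, 180, 180, 180, 180, 180].

INTERFACE

Orientations are given as [roll, pitch, yaw] about the fixed x, y, z axes, in that order (R = Rz(yaw) Ry(pitch) Rx(roll)).
In Python, from cell import env gives the robot as it stands. The module is installed in compiled form; this text tells all that it offers.
- The arm moves only by the tool servo_tool, never from a script. Its argument "plan" is a list of rows, each a list of 3 entries, a list of its own where there are three numbers: the opening, from 0 (shut) to 1 (fully open), then the shift along the tool's x, y, z in cm, then the turn, a rotation vector about the tool's x, y, z in degrees. A call has 1 to 20 rows; each row shifts and turns the pose as measured when the row begins, along the tool's axes as they then stand; what a row does not reach is not made up. A row lasts 1/12 s, in which the tool goes at most 41.7 mm and 7.16 degrees, less where a joint would pass 70% of its speed; a pose out of reach is approached as far as the arm can. A call is refused whole if a number of a shift passes 4.17 or a number of a turn 7.16, either way. A call with a gripper value outside its range is refused whole. The fingers move at their own pace and stop on an object; "force" is the grip in N (left out, the last holds). Time passes only in rows, so rows that do not move let the fingers close. It gives the time, the measured TCP pose, the force and the opening at its end, in the units of the state.
- env.get_obs(): the state, without advancing time (a new reading comes with each control period).
- env.read_camera(name): name is "scene" or "top"; returns a dict with "image" (400x640x3 uint8, blue, green, red), "fx", "fy", "cx", "cy" (pixels), "rvec" (rotation vector, rad) and "tvec" (3), from world to camera coordinates, as OpenCV has them. Camera axes: x right, y down, z forward; pixel columns grow to the right and rows downward; lengths in m; the calibration is good to about 2 mm. A picture is of the moment at which its call begins. There is no depth.
- env.sign_off(): hands the job in, once; it reports no verdict.
The state is a dict: "time_s": time; "qpos": joint angles; "joint_velocities": joint speeds; "effort": joint torques, N m; "tool_pos": TCP position; "tool_rot": TCP orientation; "force": force on the tool from outside, world axes, zero at the start; "wrist_torque": the same for the moment, N m; "grip_width": finger opening in m.
Only numpy, scipy, OpenCV 4.12 (cv2) and the standard library are available. Lean on these libraries where they do the work, as an engineer would, in place of code of your own. Each camera call takes 0.05 s, during which the arm holds its last target. There are 200 camera calls.

## Working session

There is one attempt and no reset: what is moved stays moved. The work goes in short steps, Python scripts to look and compute and a tool call to move; the robot and the scene stay as the last step left them, time stands still between calls to the robot, and variables do not carry over. Pictures are saved under pics/ and viewed, about 8 in all and at most 12, crops included, and the job is handed in when it is done.

Besides the shell and the picture viewer there is one more tool, called after ">>>" in YAML: its name, and indented under it one key for each argument. servo_tool: Moves the arm, as the interface text tells. Its arguments: {"type":"object","properties":{"plan":{"type":"array"},"force":{"type":"number"}},"required":["plan"]}

```bash
mkdir -p pics; cat > h.py <<'E'
import numpy as np, cv2
from cell import env
from scipy.spatial.transform import Rotation as R
def cam(n):
    c=env.read_camera(n); c['K']=np.array([[c['fx'],0,c['cx']],[0,c['fy'],c['cy']],[0,0,1.]]); c['R']=cv2.Rodrigues(np.array(c['rvec'],float))[0]; c['t']=np.array(c['tvec'],float).ravel(); return c
def ray(c,u,v,z):
    d=c['R'].T@np.linalg.solve(c['K'],[u,v,1]); o=-c['R'].T@c['t']; return o+d*(z-o[2])/d[2]
def proj(c,p):
    q=c['K']@(c['R']@np.array(p)+c['t']); return q[:2]/q[2]
E
python3 - <<'E'
from h import *
print(env.get_obs())
for n in('scene','top'):
    c=cam(n); cv2.imwrite(f'pics/{n}0.png',c['image']); print(n,c['fx'],-c['R'].T@c['t'],c['R'][2])
E
```

```text
{'time_s': 0.0, 'qpos': array([-62.56081574,  18.43979804,  -4.01406553,  83.17439991,
         1.29416203,  78.54123913,  -3.26131195]), 'joint_velocities': array([-0.08088178,  0.03551236, -0.06095095,  0.02657632, -0.07220034,
        0.09737215,  0.05088667]), 'effort': array([-7.46390360e-04, -4.91277838e+01, -4.04345104e-01, -3.12532496e+01,
       -6.39301445e-02,  4.36713675e-02,  1.77364564e-04]), 'tool_pos': array([0.29116818, 0.58051843, 0.22145735]), 'tool_rot': array([-1.79889753e+02,  5.39883736e-03,  1.53367689e+02]), 'force': array([ 0.0657536 , -0.11396163, -0.36009353]), 'wrist_torque': array([-0.03218612, -0.01862046, -0.0058195 ]), 'grip_width': 0.0869254028093738}
scene 361.9775966096374 [-0.35550036 -0.65044182  0.76750011] [ 0.69927433  0.44019047 -0.56324752]
top 385.1565715209612 [ 0.43493585 -0.08943233  1.56800187] [ 0.04848108 -0.00291604 -0.99881984]
```

View pics/scene0.png

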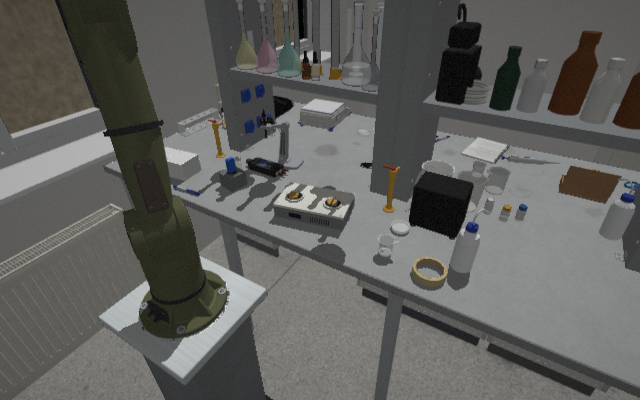

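View pics/top0.png

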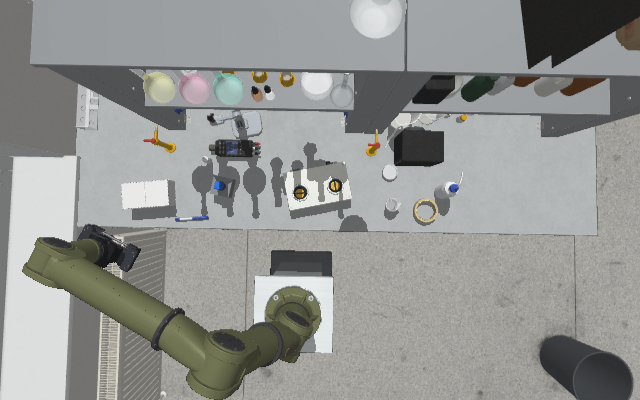

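The top view shows the key in its stand near (221,186), the locks at (300,192) and (335,185), and the meter behind at (233,148). In the scene view the key is at (232,168) and the locks at (294,196) and (332,203). I'll enlarge these areas next.

```bash
python3 - <<'E'
from h import *
a=cv2.imread('pics/top0.png'); b=cv2.imread('pics/scene0.png')
f=lambda i,x,y,w,h,s:cv2.resize(i[y:y+h,x:x+w],None,fx=s,fy=s,interpolation=cv2.INTER_CUBIC)
A=f(a,285,160,70,55,5.7); B=f(a,195,165,50,39,8); C=f(b,270,180,90,50,4.4);D=f(b,205,145,50,40,7)
P=lambda i:cv2.resize(np.pad(i,((0,max(0,300-i.shape[0])),(0,max(0,400-i.shape[1])),(0,0))),(400,300)) if 0 else np.pad(i[:300,:400],((0,300-min(300,i.shape[0])),(0,400-min(400,i.shape[1])),(0,0)))
cv2.imwrite('pics/crop1.png',np.vstack([np.hstack([P(A),P(B)]),np.hstack([P(C),P(D)])]))
E
```

```text
(no output)
```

View pics/crop1.png

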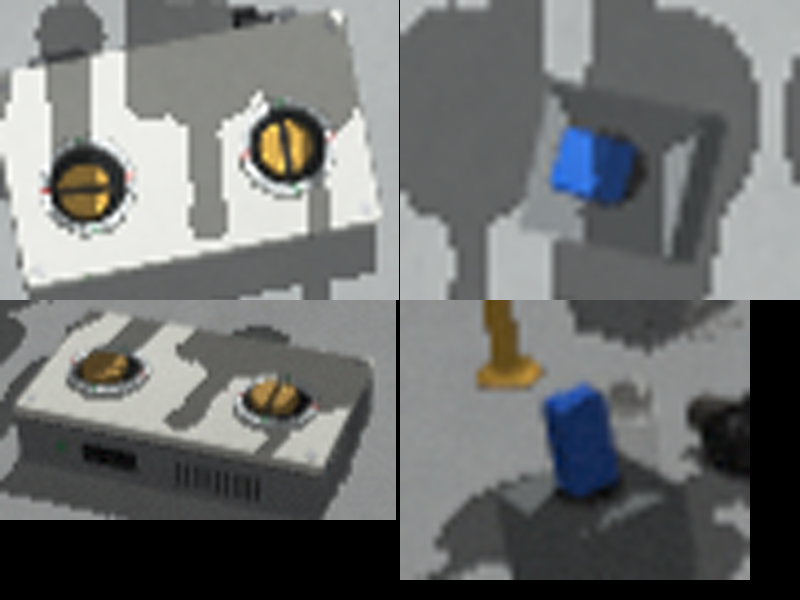

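```bash
cat > m.py <<'E'
from h import *
T=cam('top');S=cam('scene')
def tri(ut,us):
    A=[];b=[]
    for c,u in((T,ut),(S,us)):
        d=c['R'].T@np.linalg.solve(c['K'],[*u,1]);d/=np.linalg.norm(d);o=-c['R'].T@c['t'];P=np.eye(3)-np.outer(d,d);A.append(P);b.append(P@o)
    x=np.linalg.lstsq(np.vstack(A),np.hstack(b),rcond=None)[0]
    return x
def box(c,x,y,w,h): 
    i=c['image'][y:y+h,x:x+w]; return i,cv2.cvtColor(i,cv2.COLOR_BGR2HSV)
def mask_pts(m,x,y):
    n,l,s,ce=cv2.connectedComponentsWithStats(m.astype(np.uint8),connectivity=8); k=1+np.argmax(s[1:,4]); v,u=np.where(l==k); return np.c_[u+x,v+y].astype(float)
E
python3 - <<'E'
from m import *
def blue(c,b):
    i,h=box(c,*b); m=(h[...,0]>100)&(h[...,0]<130)&(h[...,1]>130)&(h[...,2]>50); return mask_pts(m,*b[:2])
bt=blue(T,(205,172,40,30)); bs=blue(S,(220,150,30,30))
print('blue',len(bt),bt.mean(0),len(bs),bs.mean(0),'tri',tri(bt.mean(0),bs.mean(0)), ray(T,*bt.mean(0),.0915),ray(S,*bs.mean(0),.0915))
i,h=box(T,205,172,40,30)
v=h[...,2]; br=mask_pts((h[...,0]>100)&(h[...,0]<130)&(h[...,1]>120)&(v>185),205,172)
W=np.array([ray(T,*p,.119)[:2] for p in br]); print('topface',len(br),W.mean(0),cv2.minAreaRect(W.astype(np.float32)*1000)); print(v[8:22,10:28])
# brass: convex hull of ochre
for bT,bS in(((290,180,22,22),(282,186,24,20)),((324,175,22,22),(320,192,24,20))):
    o=[]
    for c,b in((T,bT),(S,bS)):
        i,h=box(c,*b); m=(h[...,0]>10)&(h[...,0]<35)&(h[...,1]>100)&(h[...,2]>60)
        v,u=np.where(m); P=np.c_[u+b[0],v+b[1]].astype(np.float32)
        hull=cv2.convexHull(P); M=cv2.moments(hull); ce=(M['m10']/M['m00'],M['m01']/M['m00']); o.append(ce)
        w=ray(c,*ce,.072); Q=np.array([ray(c,*p,.072)[:2] for p in P]); print(len(P),ce,w[:2],np.ptp(Q,axis=0))
    print(' tri',tri(*o))
# cover
i,h=box(T,280,158,80,62); 
m=(h[...,1]<30)&(h[...,2]>150); p=mask_pts(m,280,158); W=np.array([ray(T,*q,.06)[:2] for q in p])*1000
print(len(p),cv2.minAreaRect(W.astype(np.float32)))
# scale map print of open lock luminance
print(cv2.cvtColor(T['image'],cv2.COLOR_BGR2GRAY)[183:202,290:312])
E
```

```text
blue 72 [218.47222222 185.26388889] 117 [230.2991453  164.69230769] tri [0.50812569 0.29202653 0.08711449] [0.50872041 0.28996386 0.0915    ] [0.50197679 0.28709138 0.0915    ]
topface 31 [0.50867971 0.29114617] ((510.01507568359375, 292.2789611816406), (26.48663902282715, 15.03976821899414), 1.7513521909713745)
[[146  84  83  84  84  83  84  85  84  85  84  84  84  85  84  84  84  74]
 [163 220 175 152  88  59  73  71  84  84  84  85  84  84  85  84  85  86]
 [194 228 223 222 120 113  83  56  67  84  85  84  83  84  84  85 124  71]
 [219 226 225 226 126 122 102 101 101  81  84  85  84  85 141 142 128  68]
 [226 224 224 223 126 119 105 105 105  58  61  84  84 142 149 147  94  68]
 [223 222 223 223 125 111 105 104 104  40  60  84  85 148 148 148  87  69]
 [222 221 222 222 124 106 105 106  91  39  47  85  85 148 148 148  70  68]
 [224 220 221 224 176 104 104 104  59  37  57  84  85 148 148 130  67  69]
 [165 209 218 224 125 105 105 105  52  47  81  84  86 147 148 110  69  69]
 [148 146 124 149  91 105 104  92  38  68  84  84  85 148 148  91  69  68]
 [147 145 142  91  74  72  80  63  7
[... 1899 characters left out ...]
9 100 171 172  45  45  53 230
  148 235 234 235]
 [236 235 200 236  43  43 103 103 105 106 104 107 181 172  34  51 136 234
  195 234 234 234]
 [234 234 231 245 143  33  67 104 104 105 105 107 208  77  45  85 238 218
  233 235 234 234]
 [234 234 235 179 131 115  38  56  86  90 100  93  94  32  77 235 190 233
  235 235 235 234]
 [235 235 235 231 152 139 146  57  43  44  48  46  38 162 231 243 127 234
  235 235 235 235]
 [235 236 235 235 230 124 122 136 169 108 186 213 215 188 201 168 229 235
  234 235 235 235]
 [236 236 235 235 234 228 227 126 209 175 226 174 176 146 148 231 235 234
  234 233 234 235]
 [236 236 236 236 234 233 233 229 232 145 158 231 231 228 228 235 235 234
  235 234 234 234]]
```

The left lock, top pixel (300,192), has its slot along y on the red marks, so it is the open one. The right lock is closed. The key's x axis lies at about -13° yaw. Next I'll move over the key while refining the lock's slot angle.

```bash
cat >> h.py <<'E'
def togo(x,y,z=None,yaw=None):
    o=env.get_obs(); p=o['tool_pos']; Rm=R.from_euler('xyz',o['tool_rot'],degrees=True)
    d=np.array([x,y,p[2] if z is None else z])-p
    s='tool cm '+str(np.round(Rm.inv().apply(d)*100,2))
    if yaw is not None: s+=' turn tool-z deg %.1f'%(-((yaw-o['tool_rot'][2]+180)%360-180))
    tilt=(R.from_euler('xyz',[180,0,o['tool_rot'][2]],degrees=True).inv()*Rm).as_rotvec(degrees=True)
    print(s,'tilt',tilt.round(2),'| t',round(o['time_s'],2),'pos',p.round(4),'rpy',o['tool_rot'].round(2),'F',o['force'].round(1),'M',o['wrist_torque'].round(2),'w',round(o['grip_width'],4),'j7',o['qpos'][6].round(1))
E
python3 - <<'E'
from m import *
togo(.508,.291,.2,167)
g=cv2.cvtColor(T['image'],cv2.COLOR_BGR2GRAY).astype(float)
# slot: darkness-weighted row per column within head
P=[]
for u in range(295,303):
    col=g[190:196,u]; ref=np.percentile(col,80); w=np.clip(ref-col,0,None); w[w<8]=0
    P.append((u,(w*np.arange(190,196)).sum()/w.sum()))
P=np.array(P); print(P.round(2).tolist())
W=np.array([ray(T,*p,.072)[:2] for p in P]); d=np.linalg.svd(W-W.mean(0))[2][0]; print('slot mid',W.mean(0),'yaw',np.degrees(np.arctan2(d[1],d[0]))%180)
# cover edge fit: white/dark bottom (front) edge
E=[]
for u in range(300,346,2):
    c=g[195:222,u]; k=np.argmax(-np.diff(c)); E.append((u,195+k+.5))
E=np.array(E); pf=np.polyfit(E[:,0],E[:,1],1); r=E[:,1]-np.polyval(pf,E[:,0]); E=E[abs(r)<1]; pf=np.polyfit(E[:,0],E[:,1],1); a,b=[ray(T,u,np.polyval(pf,u),.06)[:2] for u in(300,345)]
d=a-b;print('front edge yaw',np.degrees(np.arctan2(d[1],d[0])),len(E),pf)
E
```

```text
tool cm [-32.37 -16.2    2.23] turn tool-z deg -13.6 tilt [ 0.03 -0.    0.  ] | t 0.3 pos [0.2913 0.5809 0.2222] rpy [-179.97    0.    153.38] F [ 0.1  0.4 -0.8] M [-0.02  0.04 -0.03] w 0.0868 j7 -3.3
[[295.0, 191.6], [296.0, 192.3], [297.0, 193.04], [298.0, 192.77], [299.0, 192.68], [300.0, 192.66], [301.0, 192.64], [302.0, 192.64]]
slot mid [ 0.48703092 -0.01648682] yaw 85.63321984208936
front edge yaw 99.5525529084238 5 [-1.500e-01  2.519e+02]
```

>>> servo_tool:
  plan:
    - [1,[-3.6,-1.8,0.2],[0,0,0]]
    - [1,[-3.6,-1.8,0.2],[0,0,0]]
    - [1,[-3.6,-1.8,0.2],[0,0,0]]
    - [1,[-3.6,-1.8,0.2],[0,0,0]]
    - [1,[-3.6,-1.8,0.2],[0,0,0]]
    - [1,[-3.6,-1.8,0.2],[0,0,0]]
    - [1,[-3.6,-1.8,0.2],[0,0,0]]
    - [1,[-3.6,-1.8,0.2],[0,0,0]]
    - [1,[-3.0,-1.6,0.2],[0,0,0]]
    - [1,[0,0,0],[0,0,-6.8]]
    - [1,[0,0,0],[0,0,-6.8]]
    - [1,[0,0,0],[0,0,0]]

```text
time_s: 1.3
tool_pos: [0.5116, 0.2831, 0.2005]
tool_rot: [180.0, -0.1, 167.7]
force: [-0.2, 0.3, 0.2]
grip_width: 0.087
```

```bash
python3 -c "
from h import *
togo(.508,.291,.0725,167)"
```

```text
tool cm [ 0.5   0.69 12.8 ] turn tool-z deg 0.7 tilt [-0.03  0.09  0.  ] | t 1.3 pos [0.5116 0.2831 0.2005] rpy [ 1.7997e+02 -9.0000e-02  1.6772e+02] F [-0.2  0.3  0.2] M [ 0.    0.03 -0.02] w 0.087 j7 47.4
```

>>> servo_tool:
  plan:
    - [1,[0.5,0.7,2.5],[0,0,0]]
    - [1,[0,0,3.5],[0,0,0]]
    - [1,[0,0,3.0],[0,0,0]]
    - [1,[0,0,2.0],[0,0,0]]
    - [1,[0,0,1.0],[0,0,0]]
    - [1,[0,0,0],[0,0,0]]
    - [1,[0,0,0],[0,0,0]]

```text
time_s: 1.88
tool_pos: [0.5089, 0.2956, 0.0794]
tool_rot: [179.6, 0.1, 166.7]
force: [0.6, 0.3, 0.3]
grip_width: 0.0868
```

```bash
python3 - <<'E'
from h import *
togo(.508,.291,.0725,167)
S=cam('scene');T=cam('top')
a=cv2.resize(S['image'][125:205,190:270],(400,400),interpolation=cv2.INTER_CUBIC);b=cv2.resize(T['image'][150:214,190:254],(400,400),interpolation=cv2.INTER_CUBIC)
cv2.imwrite('pics/g1.png',np.hstack([a,b]))
E
```

```text
tool cm [-0.02 -0.47  0.68] turn tool-z deg -0.3 tilt [-0.42 -0.12 -0.  ] | t 1.88 pos [0.5089 0.2956 0.0794] rpy [1.7958e+02 1.2000e-01 1.6671e+02] F [0.6 0.3 0.3] M [ 0.06 -0.01  0.01] w 0.0868 j7 45.9
```

View pics/g1.png

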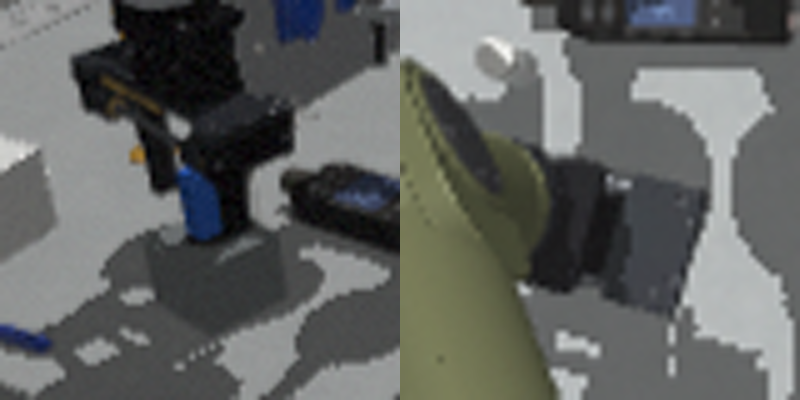

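The fingers straddle the blue handle, which is at (200,200) in the left crop. I'll centre, lower 6.5 mm and close gently, then firmly.

>>> servo_tool:
  plan:
    - [1,[0,-0.45,0.65],[0.4,0,0]]
    - [1,[0,0,0],[0,0,0]]
    - [0.2,[0,0,0],[0,0,0]]
    - [0.2,[0,0,0],[0,0,0]]
    - [0.2,[0,0,0],[0,0,0]]
    - [0.2,[0,0,0],[0,0,0]]
    - [0.2,[0,0,0],[0,0,0]]
    - [0.2,[0,0,0],[0,0,0]]
    - [0.2,[0,0,0],[0,0,0]]
    - [0.2,[0,0,0],[0,0,0]]
    - [0.2,[0,0,0],[0,0,0]]
    - [0.2,[0,0,0],[0,0,0]]
  force: 8

```text
time_s: 2.98
tool_pos: [0.5122, 0.2929, 0.0794]
tool_rot: [179.5, 0.6, 166.6]
force: [-0.4, -2.5, 0.1]
grip_width: 0.0282
```

```bash
python3 -c "
from h import *
togo(.508,.291,.0725,167)"
```

```text
tool cm [ 0.37 -0.29  0.69] turn tool-z deg -0.4 tilt [-0.48 -0.6  -0.  ] | t 2.98 pos [0.5122 0.2929 0.0794] rpy [179.52   0.6  166.63] F [-0.4 -2.5  0.1] M [-0.32  0.05  0.03] w 0.0282 j7 45.9
```

>>> servo_tool:
  plan:
    - [0.2,[0,-0.2,0],[0,0,0]]
    - [0.2,[0,0,0],[0,0,0]]
    - [0.2,[0,0,0],[0,0,0]]
    - [0.2,[0,0,0],[0,0,0]]

```text
time_s: 3.32
tool_pos: [0.5117, 0.2903, 0.0794]
tool_rot: [179.6, 0.6, 166.6]
force: [-0.2, -0.2, 0.1]
grip_width: 0.024
```

```bash
python3 -c "
from h import *
togo(.508,.291,.0725,167)"
```

```text
tool cm [ 0.38 -0.02  0.69] turn tool-z deg -0.4 tilt [-0.45 -0.59 -0.  ] | t 3.32 pos [0.5117 0.2903 0.0794] rpy [179.55   0.59 166.6 ] F [-0.2 -0.2  0.1] M [-0.05 -0.02  0.01] w 0.024 j7 46.0
```

>>> servo_tool:
  plan:
    - [0.2,[0,0,0],[0,0,0]]
    - [0.2,[0,0,0],[0,0,0]]
    - [0.2,[0,0,0],[0,0,0]]
  force: 55

```text
time_s: 3.57
tool_pos: [0.5117, 0.2903, 0.0794]
tool_rot: [179.6, 0.6, 166.6]
force: [-0.5, 0.6, 0.2]
grip_width: 0.0237
```

```bash
python3 -c "
from h import *
togo(.508,.2905,.0725,167)"
```

```text
tool cm [ 0.37 -0.07  0.68] turn tool-z deg -0.4 tilt [-0.45 -0.6  -0.  ] | t 3.57 pos [0.5117 0.2903 0.0794] rpy [179.55   0.6  166.6 ] F [-0.5  0.6  0.2] M [-0.05  0.03  0.01] w 0.0237 j7 46.0
```

>>> servo_tool:
  plan:
    - [0.2,[0,0,-1.0],[0,0,0]]
    - [0.2,[0,0,-2.0],[0,0,0]]
    - [0.2,[0,0,-2.5],[0,0,0]]
    - [0.2,[0,0,-2.5],[0,0,0]]
    - [0.2,[0,0,-2.5],[0,0,0]]
    - [0.2,[0,0,-1.0],[0,0,0]]
    - [0.2,[0,0,0],[0,0,0]]
    - [0.2,[0,0,0],[0,0,0]]

```text
time_s: 4.23
tool_pos: [0.5102, 0.2895, 0.1997]
tool_rot: [179.6, 0.6, 166.6]
force: [-0.3, -0.2, -2.1]
grip_width: 0.0237
```

```bash
python3 - <<'E'
from h import *
togo(.4892,-.0194,.18,94.5)
S=cam('scene')
cv2.imwrite('pics/l1.png',cv2.resize(S['image'][110:190,190:290],(800,600*800//750//1),interpolation=cv2.INTER_CUBIC)[:600])
E
```

```text
tool cm [ -5.09 -30.55   1.8 ] turn tool-z deg 72.1 tilt [-0.43 -0.63 -0.  ] | t 4.23 pos [0.5102 0.2895 0.1997] rpy [179.57   0.63 166.6 ] F [-0.3 -0.2 -2.1] M [-0.01  0.03  0.04] w 0.0237 j7 45.4
```

View pics/l1.png

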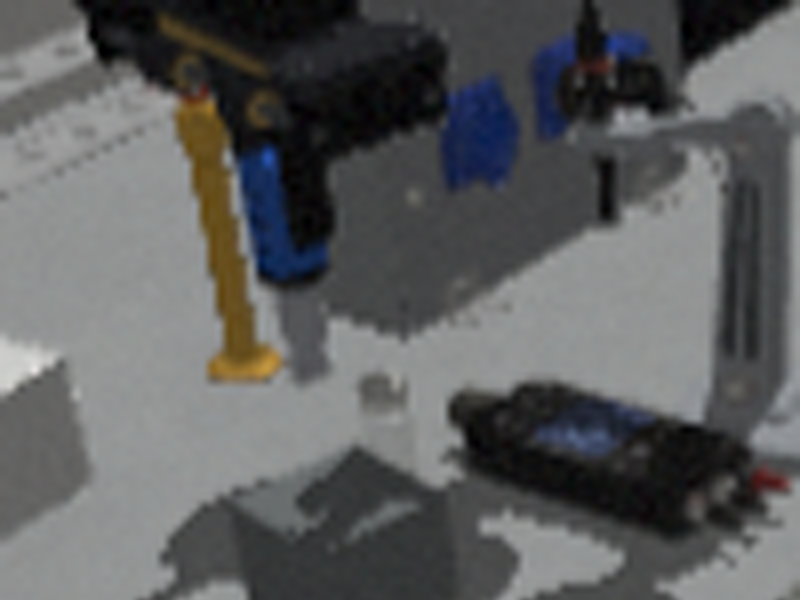

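The key is held upright and clear of the stand. Next I'll carry it over the lock and turn it to line up with the slot.

>>> servo_tool:
  plan:
    - [0.2,[-0.3,-1.7,0],[0,0,0]]
    - [0.2,[-0.5,-3.3,0],[0,0,0]]
    - [0.2,[-0.5,-3.3,0],[0,0,0]]
    - [0.2,[-0.5,-3.3,0],[0,0,0]]
    - [0.2,[-0.5,-3.3,0],[0,0,0]]
    - [0.2,[-0.5,-3.3,0],[0,0,0]]
    - [0.2,[-0.5,-3.3,0],[0,0,0]]
    - [0.2,[-0.5,-3.3,0],[0,0,0]]
    - [0.2,[-0.5,-3.0,0],[0,0,0]]
    - [0.2,[-0.3,-1.5,0],[0,0,0]]
    - [0.2,[0,0,0],[0,0,0]]
    - [0.2,[0,0,0],[0,0,0]]

```text
time_s: 5.28
tool_pos: [0.4708, -0.0274, 0.1771]
tool_rot: [-179.5, -1.1, 166.6]
force: [0.2, 0.2, -0.6]
grip_width: 0.0233
```

>>> servo_tool:
  plan:
    - [0.2,[0,0,0],[0,0,6.5]]
    - [0.2,[0,0,0],[0,0,6.5]]
    - [0.2,[0,0,0],[0,0,6.5]]
    - [0.2,[0,0,0],[0,0,6.5]]
    - [0.2,[0,0,0],[0,0,6.5]]
    - [0.2,[0,0,0],[0,0,6.5]]
    - [0.2,[0,0,0],[0,0,6.5]]
    - [0.2,[0,0,0],[0,0,6.5]]
    - [0.2,[0,0,0],[0,0,6.5]]
    - [0.2,[0,0,0],[0,0,6.5]]
    - [0.2,[0,0,0],[0,0,4]]
    - [0.2,[0,0,0],[0,0,0]]
    - [0.2,[0,0,0],[0,0,0]]

```text
time_s: 6.37
tool_pos: [0.4627, -0.0094, 0.1646]
tool_rot: [-177.5, -0.0, 95.7]
force: [-1.0, 0.5, -0.7]
grip_width: 0.0237
```

```bash
python3 -c "
from h import *
togo(.4857,-.0228,.17,94.5)"
```

```text
tool cm [-1.56  2.13 -0.64] turn tool-z deg 1.2 tilt [ 2.52  0.03 -0.  ] | t 6.37 pos [ 0.4627 -0.0094  0.1646] rpy [-1.7748e+02 -3.0000e-02  9.5680e+01] F [-1.   0.5 -0.7] M [-0.1  -0.03  0.  ] w 0.0237 j7 3.3
```

>>> servo_tool:
  plan:
    - [0.2,[-0.8,1.1,-0.6],[-1.2,-0.3,0.6]]
    - [0.2,[-0.8,1.0,-0.2],[-1.2,-0.3,0.6]]
    - [0.2,[0,0,0],[0,0,0]]
    - [0.2,[0,0,0],[0,0,0]]

```text
time_s: 6.7
tool_pos: [0.4877, -0.0231, 0.1718]
tool_rot: [179.9, 0.7, 94.8]
force: [-0.3, 0.3, -2.0]
grip_width: 0.0236
```

```bash
python3 -c "
from h import *
togo(.4857,-.0228,.17,94.5)"
```

```text
tool cm [ 0.05 -0.19  0.18] turn tool-z deg 0.3 tilt [-0.07 -0.67 -0.  ] | t 6.7 pos [ 0.4877 -0.0231  0.1718] rpy [179.93   0.67  94.84] F [-0.3  0.3 -2. ] M [-0.06  0.09  0.  ] w 0.0236 j7 3.8
```

>>> servo_tool:
  plan:
    - [0.2,[0,-0.18,0.5],[0,0,0]]
    - [0.2,[0,0,0],[0,0,0]]
    - [0.2,[0,0,0],[0,0,0]]

```text
time_s: 6.95
tool_pos: [0.4859, -0.0239, 0.1664]
tool_rot: [179.9, 0.7, 94.8]
force: [0.1, -0.3, -1.1]
grip_width: 0.024
```

```bash
python3 - <<'E'
from h import *
togo(.4857,-.0228,.17,94.5)
S=cam('scene')
cv2.imwrite('pics/k1.png',cv2.resize(S['image'][150:220,255:355],(800,560),interpolation=cv2.INTER_CUBIC))
o=env.get_obs();t=o['tool_pos']
for q in ([.4858,-.0192,t[2]-.0754],[.4858,-.0192,.072]): print(proj(S,q), (proj(S,q)-[255,150])*8)
E
```

```text
tool cm [ 0.11 -0.01 -0.36] turn tool-z deg 0.3 tilt [-0.09 -0.67 -0.  ] | t 6.95 pos [ 0.4859 -0.0239  0.1664] rpy [179.91   0.67  94.82] F [ 0.1 -0.3 -1.1] M [-0.04  0.06 -0.01] w 0.024 j7 3.9
[293.25710613 188.59677417] [306.05684901 308.77419335]
[293.55269282 193.15193048] [308.42154253 345.21544384]
```

View pics/k1.png

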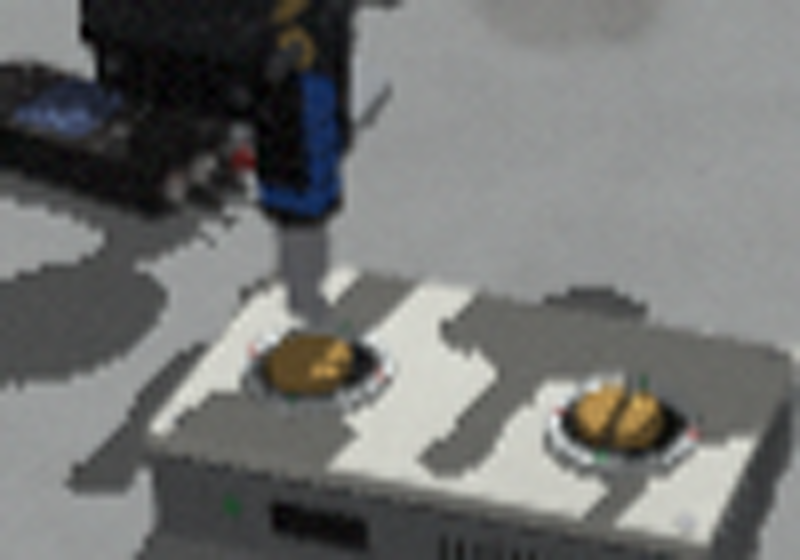

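>>> servo_tool:
  plan:
    - [0.2,[0.05,0,0.6],[0,0,0.3]]
    - [0.2,[0,0,0.5],[0,0,0]]
    - [0.2,[0,0,0.2],[0,0,0]]
    - [0.2,[0,0,0.15],[0,0,0]]

```text
time_s: 7.33
tool_pos: [0.4853, -0.0232, 0.1503]
tool_rot: [180.0, 0.7, 94.5]
force: [0.0, 0.3, -1.2]
grip_width: 0.0235
```

```bash
python3 -c "
from h import *
togo(.4857,-.0228,.1394,94.5)"
```

```text
tool cm [0.05 0.04 1.09] turn tool-z deg 0.0 tilt [-0.05 -0.65 -0.  ] | t 7.33 pos [ 0.4853 -0.0232  0.1503] rpy [179.95   0.65  94.52] F [ 0.   0.3 -1.2] M [-0.09  0.05  0.04] w 0.0235 j7 3.7
```

>>> servo_tool:
  plan:
    - [0.2,[0,0.04,0.15],[0,0,0]]
    - [0.2,[0,0,0.15],[0,0,0]]
    - [0.2,[0,0,0.15],[0,0,0]]

```text
time_s: 7.58
tool_pos: [0.4854, -0.0232, 0.1448]
tool_rot: [-180.0, 0.7, 94.5]
force: [-0.0, 0.4, -1.2]
grip_width: 0.0238
```

```bash
python3 -c "
from h import *
togo(.4857,-.0228,.1394,94.5)"
```

```text
tool cm [0.04 0.03 0.54] turn tool-z deg 0.0 tilt [ 0.   -0.66  0.  ] | t 7.58 pos [ 0.4854 -0.0232  0.1448] rpy [-180.      0.66   94.54] F [-0.   0.4 -1.2] M [-0.07  0.05 -0.01] w 0.0238 j7 3.8
```

No contact at a tip height of 69.4 mm, which is below the head's top, so the blade is entering the slot.

>>> servo_tool:
  plan:
    - [0.2,[0,0,0.12],[0,0,0]]
    - [0.2,[0,0,0.12],[0,0,0]]
    - [0.2,[0,0,0],[0,0,0]]

```text
time_s: 7.83
tool_pos: [0.4854, -0.0232, 0.1419]
tool_rot: [-180.0, 0.7, 94.5]
force: [-0.6, 0.4, -2.1]
grip_width: 0.0234
```

```bash
python3 -c "
from h import *
togo(.4857,-.0228,.1394,94.5)"
```

```text
tool cm [0.04 0.03 0.25] turn tool-z deg 0.0 tilt [ 0.02 -0.66  0.  ] | t 7.83 pos [ 0.4854 -0.0232  0.1419] rpy [-179.98    0.66   94.54] F [-0.6  0.4 -2.1] M [-0.    0.08 -0.04] w 0.0234 j7 3.9
```

>>> servo_tool:
  plan:
    - [0.2,[0,-0.02,0],[0,0,3]]
    - [0.2,[0,-0.02,0],[0,0,3]]
    - [0.2,[0,-0.02,0],[0,0,3]]
    - [0.2,[0,-0.02,0],[0,0,3]]

```text
time_s: 8.17
tool_pos: [0.485, -0.0233, 0.142]
tool_rot: [179.8, 0.7, 82.1]
force: [-0.5, -0.0, -1.1]
grip_width: 0.0235
```

```bash
cat >> h.py <<'E'
def turnstate(k=.0036):
    o=env.get_obs(); Rm=R.from_euler('xyz',o['tool_rot'],degrees=True); p=o['tool_pos']
    key=p+Rm.apply([k,0,0]); Ft=Rm.inv().apply(o['force']); e=Rm.inv().apply([.4858-key[0],-.0192-key[1],0])*100
    tilt=(R.from_euler('xyz',[180,0,o['tool_rot'][2]],degrees=True).inv()*Rm).as_rotvec(degrees=True)
    print('t %.2f yaw %.1f keyaxis'%(o['time_s'],o['tool_rot'][2]),key[:2].round(4),'to axis cm(tool)',e.round(2),'tip rel top mm',round((p[2]-.0754-.072)*1000,1),'Ftool',Ft.round(1),'Mw',o['wrist_torque'].round(2),'tilt',tilt.round(2),'w',round(o['grip_width'],4))
E
python3 -c "
from h import *
turnstate()"
```

```text
t 8.17 yaw 82.1 keyaxis [ 0.4855 -0.0197] to axis cm(tool) [ 0.06  0.02 -0.  ] tip rel top mm -5.4 Ftool [-0.1 -0.5  1.1] Mw [-0.08  0.13  0.08] tilt [-0.18 -0.66 -0.  ] w 0.0235
```

>>> servo_tool:
  plan:
    - [0.2,[0.03,-0.02,0],[0,0,3]]
    - [0.2,[0,-0.02,0],[0,0,3]]
    - [0.2,[0,-0.02,0],[0,0,3]]
    - [0.2,[0,-0.02,0],[0,0,3]]

```text
time_s: 8.5
tool_pos: [0.484, -0.023, 0.142]
tool_rot: [179.7, 0.6, 69.6]
force: [0.0, -0.2, -1.6]
grip_width: 0.0234
```

```bash
python3 -c "
from h import *
turnstate()"
```

```text
t 8.50 yaw 69.6 keyaxis [ 0.4853 -0.0196] to axis cm(tool) [ 0.06  0.03 -0.  ] tip rel top mm -5.4 Ftool [-0.2  0.1  1.6] Mw [-0.09  0.09  0.15] tilt [-0.32 -0.65 -0.  ] w 0.0234
```

The lock is turning: the moment is about 0.15 N·m with almost no side force, so the blade is well centred.

>>> servo_tool:
  plan:
    - [0.2,[0.02,-0.01,0],[0.1,0,3]]
    - [0.2,[0.02,-0.01,0],[0.1,0,3]]
    - [0.2,[0,-0.01,0],[0.1,0,3]]
    - [0.2,[0,-0.01,0],[0.1,0,3]]
    - [0.2,[0,-0.01,0],[0.1,0,3]]
    - [0.2,[0,-0.01,0],[0.1,0,3]]

```text
time_s: 9.0
tool_pos: [0.4833, -0.0226, 0.142]
tool_rot: [-179.9, 0.7, 50.8]
force: [-1.0, -0.3, -1.2]
grip_width: 0.0238
```

```bash
python3 -c "
from h import *
turnstate()"
```

```text
t 9.00 yaw 50.8 keyaxis [ 0.4856 -0.0198] to axis cm(tool) [ 0.06 -0.02 -0.  ] tip rel top mm -5.4 Ftool [-0.9 -0.6  1.2] Mw [-0.12  0.22  0.08] tilt [ 0.07 -0.68  0.  ] w 0.0238
```

>>> servo_tool:
  plan:
    - [0.2,[0.02,-0.02,0],[0,0,3]]
    - [0.2,[0,-0.02,0],[0,0,3]]
    - [0.2,[0,-0.02,0],[0,0,3]]
    - [0.2,[0,-0.02,0],[0.1,0,3]]
    - [0.2,[0,-0.02,0],[0.1,0,3]]
    - [0.2,[0,-0.02,0],[0.1,0,3]]

```text
time_s: 9.5
tool_pos: [0.4825, -0.0217, 0.1421]
tool_rot: [-179.9, 0.7, 32.0]
force: [0.2, -0.0, -1.0]
grip_width: 0.0235
```

```bash
python3 -c "
from h import *
turnstate()"
```

```text
t 9.50 yaw 32.0 keyaxis [ 0.4855 -0.0198] to axis cm(tool) [ 0.05 -0.04 -0.  ] tip rel top mm -5.3 Ftool [0.2 0.1 1. ] Mw [-0.1   0.09  0.12] tilt [ 0.12 -0.74  0.  ] w 0.0235
```

>>> servo_tool:
  plan:
    - [0.2,[0.02,-0.02,0],[0,0,2]]
    - [0.2,[0,-0.02,0],[0,0,2]]
    - [0.2,[0,-0.02,0],[0,0,2]]
    - [0.2,[0,-0.02,0],[0,0,2]]
    - [0.2,[0,-0.02,0],[0,0,2]]

```text
time_s: 9.92
tool_pos: [0.482, -0.0209, 0.142]
tool_rot: [179.9, 0.8, 21.6]
force: [-0.4, 0.2, -1.4]
grip_width: 0.0233
```

```bash
python3 -c "
from h import *
turnstate()"
```

```text
t 9.92 yaw 21.6 keyaxis [ 0.4854 -0.0196] to axis cm(tool) [ 0.05 -0.02 -0.  ] tip rel top mm -5.4 Ftool [-0.3 -0.3  1.4] Mw [-0.02  0.11  0.13] tilt [-0.06 -0.78 -0.  ] w 0.0233
```

>>> servo_tool:
  plan:
    - [0.2,[0,-0.01,0],[0,0,1.5]]
    - [0.2,[0,-0.01,0],[0,0,1.5]]
    - [0.2,[0,-0.01,0],[0,0,1.5]]

```text
time_s: 10.17
tool_pos: [0.4819, -0.0205, 0.1421]
tool_rot: [179.9, 0.8, 16.9]
force: [0.4, 0.2, -1.5]
grip_width: 0.0239
```

```bash
python3 -c "
from h import *
turnstate()"
```

```text
t 10.17 yaw 16.9 keyaxis [ 0.4854 -0.0195] to axis cm(tool) [ 0.05 -0.01 -0.  ] tip rel top mm -5.3 Ftool [ 0.5 -0.1  1.5] Mw [-0.02  0.17  0.07] tilt [-0.14 -0.77 -0.  ] w 0.0239
```

>>> servo_tool:
  plan:
    - [0.2,[0,-0.01,0],[0,0,1]]
    - [0.2,[0,-0.01,0],[0,0,1]]
    - [0.2,[0,-0.01,0],[0,0,1]]

```text
time_s: 10.42
tool_pos: [0.4818, -0.0202, 0.142]
tool_rot: [179.8, 0.8, 13.7]
force: [0.2, -0.3, -1.0]
grip_width: 0.0237
```

```bash
python3 -c "
from h import *
turnstate()"
```

```text
t 10.42 yaw 13.7 keyaxis [ 0.4853 -0.0194] to axis cm(tool) [ 0.05 -0.   -0.  ] tip rel top mm -5.4 Ftool [0.2 0.3 1. ] Mw [-0.09  0.08  0.15] tilt [-0.2  -0.76 -0.  ] w 0.0237
```

>>> servo_tool:
  plan:
    - [0.2,[0,0,0],[0,0,1]]
    - [0.2,[0,0,0],[0.1,0,1]]
    - [0.2,[0,0,0],[0.1,0,1]]

```text
time_s: 10.67
tool_pos: [0.4818, -0.0202, 0.1421]
tool_rot: [180.0, 0.8, 10.5]
force: [-0.1, 0.1, -1.6]
grip_width: 0.0237
```

```bash
python3 -c "
from h import *
turnstate()"
```

```text
t 10.67 yaw 10.5 keyaxis [ 0.4854 -0.0195] to axis cm(tool) [ 0.05 -0.02 -0.  ] tip rel top mm -5.3 Ftool [-0.  -0.1  1.6] Mw [-0.08  0.14  0.16] tilt [-0.04 -0.75 -0.  ] w 0.0237
```

>>> servo_tool:
  plan:
    - [0.2,[0,0,0],[0,0,1]]
    - [0.2,[0,0,0],[0,0,1]]

```text
time_s: 10.83
tool_pos: [0.4817, -0.0201, 0.142]
tool_rot: [180.0, 0.8, 8.3]
force: [0.7, 0.4, -0.9]
grip_width: 0.0238
```

```bash
python3 -c "
from h import *
turnstate()"
```

```text
t 10.83 yaw 8.3 keyaxis [ 0.4853 -0.0196] to axis cm(tool) [ 0.05 -0.03 -0.  ] tip rel top mm -5.4 Ftool [ 0.7 -0.3  0.9] Mw [0.03 0.16 0.13] tilt [-0.04 -0.76 -0.  ] w 0.0238
```

>>> servo_tool:
  plan:
    - [0.2,[0,0,0],[0,0,1]]
    - [0.2,[0,0,0],[0,0,1]]

```text
time_s: 11.0
tool_pos: [0.4818, -0.0199, 0.142]
tool_rot: [179.9, 0.8, 6.0]
force: [0.7, 0.7, -1.3]
grip_width: 0.0237
```

```bash
python3 -c "
from h import *
turnstate()"
```

```text
t 11.00 yaw 6.0 keyaxis [ 0.4854 -0.0196] to axis cm(tool) [ 0.05 -0.03 -0.  ] tip rel top mm -5.4 Ftool [ 0.8 -0.7  1.3] Mw [0.04 0.17 0.13] tilt [-0.05 -0.76 -0.  ] w 0.0237
```

>>> servo_tool:
  plan:
    - [0.2,[0,0,0],[0,0,1]]
    - [0.2,[0,0,0],[0,0,1]]

```text
time_s: 11.17
tool_pos: [0.4817, -0.0198, 0.142]
tool_rot: [179.9, 0.8, 3.8]
force: [0.2, 1.3, -0.6]
grip_width: 0.0238
```

```bash
python3 -c "
from h import *
turnstate()"
```

```text
t 11.17 yaw 3.8 keyaxis [ 0.4853 -0.0195] to axis cm(tool) [ 0.05 -0.03 -0.  ] tip rel top mm -5.4 Ftool [ 0.3 -1.3  0.6] Mw [0.09 0.18 0.15] tilt [-0.07 -0.76 -0.  ] w 0.0238
```

>>> servo_tool:
  plan:
    - [0.2,[0,0,0],[0,0,0.8]]
    - [0.2,[0,0,0],[0,0,0.8]]

```text
time_s: 11.33
tool_pos: [0.4817, -0.0196, 0.1421]
tool_rot: [179.9, 0.8, 2.0]
force: [-0.3, 0.1, -1.9]
grip_width: 0.0235
```

```bash
python3 -c "
from h import *
turnstate()"
```

```text
t 11.33 yaw 2.0 keyaxis [ 0.4853 -0.0195] to axis cm(tool) [ 0.05 -0.03 -0.  ] tip rel top mm -5.3 Ftool [-0.3 -0.1  1.9] Mw [0.05 0.13 0.13] tilt [-0.08 -0.75 -0.  ] w 0.0235
```

>>> servo_tool:
  plan:
    - [0.2,[0,0,0],[0,0,0.8]]
    - [0.2,[0,0,0],[0,0,0.8]]

```text
time_s: 11.5
tool_pos: [0.4817, -0.0195, 0.1421]
tool_rot: [179.9, 0.7, 0.3]
force: [1.1, 0.1, -2.4]
grip_width: 0.0239
```

```bash
python3 -c "
from h import *
turnstate()"
```

```text
t 11.50 yaw 0.3 keyaxis [ 0.4853 -0.0195] to axis cm(tool) [ 0.05 -0.03 -0.  ] tip rel top mm -5.3 Ftool [ 1.1 -0.1  2.4] Mw [0.09 0.1  0.12] tilt [-0.1  -0.75 -0.  ] w 0.0239
```

>>> servo_tool:
  plan:
    - [0.2,[0,0,0],[0,0,0.8]]
    - [0.2,[0,0,0],[0,0,0.8]]

```text
time_s: 11.67
tool_pos: [0.4817, -0.0194, 0.1421]
tool_rot: [179.9, 0.7, -1.5]
force: [-0.1, 0.6, -0.9]
grip_width: 0.0238
```

```bash
python3 -c "
from h import *
turnstate()"
```

```text
t 11.67 yaw -1.5 keyaxis [ 0.4853 -0.0195] to axis cm(tool) [ 0.05 -0.03 -0.  ] tip rel top mm -5.3 Ftool [-0.1 -0.6  0.9] Mw [0.06 0.19 0.1 ] tilt [-0.11 -0.75 -0.  ] w 0.0238
```

```bash
python3 - <<'E'
from h import *
S=cam('scene');T=cam('top')
a=cv2.resize(S['image'][150:220,260:350],(800,600),interpolation=cv2.INTER_CUBIC)
cv2.imwrite('pics/q1.png',a)
E
```

```text
(no output)
```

View pics/q1.png

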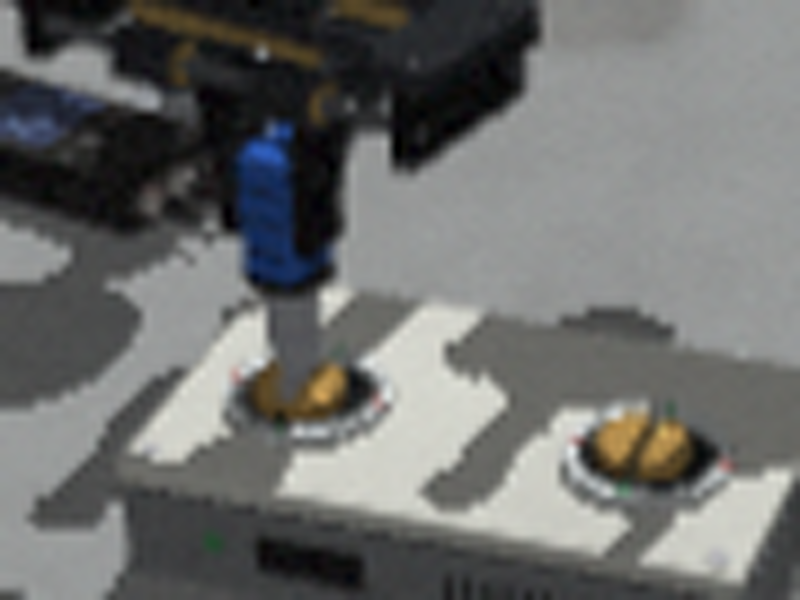

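The slot at (305,395) now nearly points at the green marks, much like the closed lock, and the blade is still in it. I'll carry on in small steps until the moment rises.

>>> servo_tool:
  plan:
    - [0.2,[0,0,0],[0,0,0.8]]
    - [0.2,[0,0,0],[0,0,0.8]]

```text
time_s: 11.93
tool_pos: [0.4817, -0.0192, 0.142]
tool_rot: [179.9, 0.7, -3.2]
force: [-0.0, 1.0, -1.6]
grip_width: 0.0234
```

```bash
python3 -c "
from h import *
turnstate()"
```

```text
t 11.93 yaw -3.2 keyaxis [ 0.4853 -0.0194] to axis cm(tool) [ 0.05 -0.03 -0.  ] tip rel top mm -5.4 Ftool [-0.1 -1.   1.6] Mw [0.14 0.2  0.2 ] tilt [-0.13 -0.75 -0.  ] w 0.0234
```

>>> servo_tool:
  plan:
    - [0.2,[0,0,0],[0,0,0.7]]

```text
time_s: 12.02
tool_pos: [0.4817, -0.0192, 0.1421]
tool_rot: [179.9, 0.7, -3.9]
force: [-0.4, 0.7, -1.3]
grip_width: 0.0236
```

```bash
python3 -c "
from h import *
turnstate()"
```

```text
t 12.02 yaw -3.9 keyaxis [ 0.4853 -0.0195] to axis cm(tool) [ 0.05 -0.03 -0.  ] tip rel top mm -5.3 Ftool [-0.5 -0.7  1.3] Mw [0.16 0.12 0.28] tilt [-0.14 -0.74 -0.  ] w 0.0236
```

>>> servo_tool:
  plan:
    - [0.2,[0,0,0],[0,0,0.3]]

```text
time_s: 12.1
tool_pos: [0.4817, -0.0192, 0.1421]
tool_rot: [179.9, 0.7, -4.3]
force: [0.4, 1.5, -0.2]
grip_width: 0.0236
```

```bash
python3 -c "
from h import *
turnstate()"
```

```text
t 12.10 yaw -4.3 keyaxis [ 0.4853 -0.0194] to axis cm(tool) [ 0.05 -0.03 -0.  ] tip rel top mm -5.3 Ftool [ 0.3 -1.5  0.2] Mw [0.12 0.17 0.25] tilt [-0.14 -0.74 -0.  ] w 0.0236
```

>>> servo_tool:
  plan:
    - [0.2,[0,0,0],[0,0,0.3]]

```text
time_s: 12.18
tool_pos: [0.4817, -0.0192, 0.142]
tool_rot: [179.9, 0.7, -4.6]
force: [-0.6, 0.8, -2.4]
grip_width: 0.0238
```

```bash
python3 -c "
from h import *
turnstate()
env.read_camera('top');turnstate();env.read_camera('top');turnstate()"
```

```text
t 12.18 yaw -4.6 keyaxis [ 0.4853 -0.0194] to axis cm(tool) [ 0.05 -0.03 -0.  ] tip rel top mm -5.4 Ftool [-0.6 -0.7  2.4] Mw [0.1  0.17 0.24] tilt [-0.15 -0.74 -0.  ] w 0.0238
t 12.23 yaw -4.6 keyaxis [ 0.4853 -0.0194] to axis cm(tool) [ 0.05 -0.03 -0.  ] tip rel top mm -5.4 Ftool [-0.4 -0.4  1.2] Mw [0.14 0.17 0.22] tilt [-0.15 -0.74 -0.  ] w 0.0236
t 12.28 yaw -4.6 keyaxis [ 0.4853 -0.0194] to axis cm(tool) [ 0.05 -0.03 -0.  ] tip rel top mm -5.4 Ftool [-0.2 -0.9  1.9] Mw [0.14 0.15 0.26] tilt [-0.15 -0.74 -0.  ] w 0.0237
```

>>> servo_tool:
  plan:
    - [0.2,[0,0,0],[0,0,0.5]]

```text
time_s: 12.37
tool_pos: [0.4817, -0.0191, 0.142]
tool_rot: [179.8, 0.7, -5.1]
force: [-0.5, 1.4, -0.9]
grip_width: 0.0237
```

```bash
python3 -c "
from h import *
turnstate()
env.read_camera('top');turnstate();env.read_camera('top');turnstate()"
```

```text
t 12.37 yaw -5.1 keyaxis [ 0.4853 -0.0194] to axis cm(tool) [ 0.05 -0.03 -0.  ] tip rel top mm -5.4 Ftool [-0.6 -1.4  0.9] Mw [0.18 0.16 0.3 ] tilt [-0.15 -0.74 -0.  ] w 0.0237
t 12.42 yaw -5.1 keyaxis [ 0.4853 -0.0194] to axis cm(tool) [ 0.05 -0.03 -0.  ] tip rel top mm -5.4 Ftool [-0.1 -0.6  0.9] Mw [0.13 0.17 0.31] tilt [-0.16 -0.74 -0.  ] w 0.0235
t 12.47 yaw -5.1 keyaxis [ 0.4853 -0.0194] to axis cm(tool) [ 0.05 -0.02 -0.  ] tip rel top mm -5.4 Ftool [0.2 0.1 1.2] Mw [0.16 0.19 0.34] tilt [-0.15 -0.74 -0.  ] w 0.0233
```

The moment is steady at 0.30–0.34 N·m, about double the running friction, so the lock is on its stop. I'll unwind within the slot's play and lift out.

>>> servo_tool:
  plan:
    - [0.2,[0,0,0],[0,0,-2]]
    - [0.2,[0,0,0],[0,0,-2]]
    - [0.2,[0,0,-0.3],[0,0,-1]]
    - [0.2,[0,0,-0.4],[0,0,0]]
    - [0.2,[0,0,-0.6],[0,0,0]]
    - [0.2,[0,0,-1.5],[0,0,0]]
    - [0.2,[0,0,-2.0],[0,0,0]]
    - [0.2,[0,0,-1.0],[0,0,0]]
    - [0.2,[0,0,0],[0,0,0]]
    - [0.2,[0,0,0],[0,0,0]]

```text
time_s: 13.3
tool_pos: [0.483, -0.0209, 0.205]
tool_rot: [179.9, 0.7, -0.4]
force: [-0.8, 0.3, -1.3]
grip_width: 0.024
```

```bash
python3 - <<'E'
from h import *
turnstate(); togo(.5117,.2903,.2,166.6)
S=cam('scene')
cv2.imwrite('pics/q2.png',cv2.resize(S['image'][140:220,260:350],(675,600),interpolation=cv2.INTER_CUBIC))
E
```

```text
t 13.30 yaw -0.4 keyaxis [ 0.4866 -0.0209] to axis cm(tool) [-0.08 -0.17  0.  ] tip rel top mm 57.6 Ftool [-0.8 -0.3  1.3] Mw [-0.04  0.13  0.03] tilt [-0.15 -0.65 -0.  ] w 0.024
tool cm [  2.68 -31.14   0.39] turn tool-z deg -167.0 tilt [-0.15 -0.65 -0.  ] | t 13.3 pos [ 0.483  -0.0209  0.205 ] rpy [179.85   0.65  -0.36] F [-0.8  0.3 -1.3] M [-0.04  0.13  0.03] w 0.024 j7 -91.6
```

View pics/q2.png

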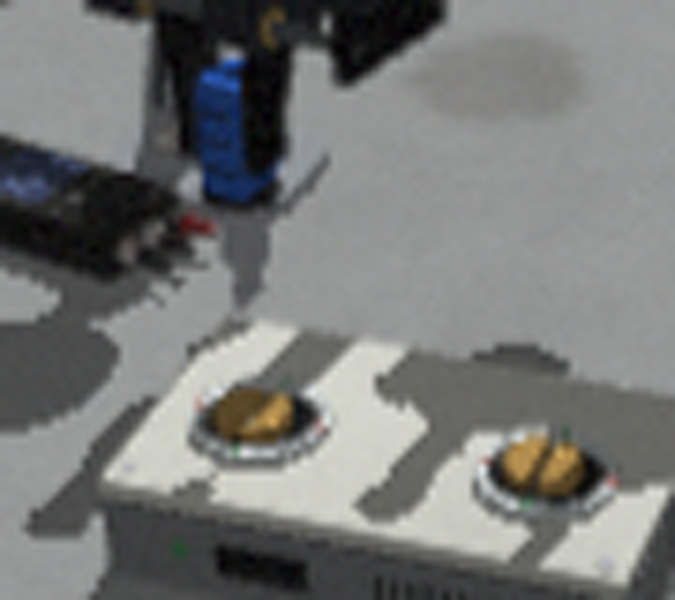

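The key is out of the lock and the left slot looks turned, but its shading is ambiguous. I'll move partway to the stand and check its angle with a clear view.

>>> servo_tool:
  plan:
    - [0.2,[0,-2.0,0],[0,0,-6]]
    - [0.2,[0.2,-3.0,0],[0,0,-6]]
    - [0.2,[0.3,-3.0,0],[0,0,-6]]
    - [0.2,[0.5,-3.0,0],[0,0,-6]]
    - [0.2,[0.5,-3.0,0],[0,0,-6]]
    - [0.2,[0,0,0],[0,0,0]]
    - [0.2,[0,0,0],[0,0,0]]

```text
time_s: 13.93
tool_pos: [0.4632, 0.121, 0.1981]
tool_rot: [-179.7, 1.1, 30.7]
force: [0.4, -1.3, -1.6]
grip_width: 0.0233
```

```bash
python3 - <<'E'
from h import *
turnstate(); togo(.5117,.2903,.2,166.6)
S=cam('scene');T=cam('top')
a=cv2.resize(S['image'][185:215,275:345],(800,343),interpolation=cv2.INTER_CUBIC)
b=cv2.resize(T['image'][175:203,285:350],(600,258),interpolation=cv2.INTER_CUBIC)
cv2.imwrite('pics/q3.png',np.vstack([a,np.pad(b,((0,0),(0,200),(0,0)))])[:600])
E
```

```text
t 13.93 yaw 30.7 keyaxis [0.4663 0.1229] to axis cm(tool) [-5.56 13.22  0.05] tip rel top mm 50.7 Ftool [-0.3  1.3  1.6] Mw [-0.12  0.06 -0.03] tilt [ 0.26 -1.12  0.  ] w 0.0233
tool cm [ 12.8  -12.09  -0.39] turn tool-z deg -135.9 tilt [ 0.26 -1.12  0.  ] | t 13.93 pos [0.4632 0.121  0.1981] rpy [-179.74    1.12   30.66] F [ 0.4 -1.3 -1.6] M [-0.12  0.06 -0.03] w 0.0233 j7 -77.4
```

View pics/q3.png

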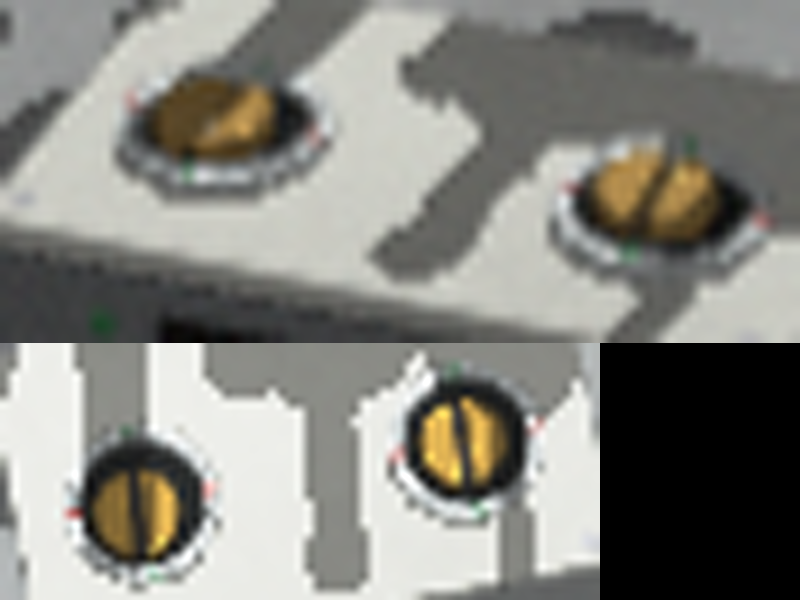

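The top view shows the left slot at crop (137,512), nearly parallel to the closed lock's slot at (463,440). I'll fit both angles.

```bash
python3 - <<'E'
from h import *
T=cam('top'); g=cv2.cvtColor(T['image'],cv2.COLOR_BGR2GRAY).astype(float)
for (u0,v0,nm) in((299.3,193,'open'),(334.6,185.3,'closed')):
    P=[]
    for v in range(int(round(v0))-3,int(round(v0))+4):
        us=np.arange(int(round(u0))-3,int(round(u0))+5); r=g[v,us]; k=np.argmin(r[1:-1])+1; s=slice(max(k-2,0),k+3)
        w=np.clip(min(np.max(r[:k]),np.max(r[k+1:]))-r[s],0,None); P.append(((w*us[s]).sum()/w.sum(),v))
    P=np.array(P); W=np.array([ray(T,*p,.072)[:2] for p in P]); pf=np.polyfit(W[:,0],W[:,1],1)
    print(nm,P[:,0].round(2),'yaw',np.degrees(np.arctan(pf[0])).round(1),'resid px',np.std(P[:,0]-np.polyval(np.polyfit(P[:,1],P[:,0],1),P[:,1])).round(2))
E
```

```text
open [299.1  299.3  299.3  299.36 299.53 299.59 299.6 ] yaw 5.9 resid px 0.04
 ** On entry to DLASCL parameter number  4 had an illegal value
 ** On entry to DLASCL parameter number  4 had an illegal value
 ** On entry to DLASCL parameter number  4 had an illegal value
 ** On entry to DLASCL parameter number  4 had an illegal value
 ** On entry to DLASCL parameter number  5 had an illegal value
 ** On entry to DLASCL parameter number  4 had an illegal value<stdin>:7: RuntimeWarning: invalid value encountered in scalar divide
Traceback (most recent call last):
numpy.linalg.LinAlgError: SVD did not converge in Linear Least Squares
```

The fitted slot yaw is 5.9°. That fits the closed position (case x at about 10°, twist up to ±5.7°) and the firm stop I felt. Now I'll return the key, turning back to the yaw it was picked up at.

>>> servo_tool:
  plan:
    - [0.2,[0,0,0],[0,0,-6.8]]
    - [0.2,[0,0,0],[0,0,-6.8]]
    - [0.2,[0,0,0],[0,0,-6.8]]
    - [0.2,[0,0,0],[0,0,-6.8]]
    - [0.2,[0,0,0],[0,0,-6.8]]
    - [0.2,[0,0,0],[0,0,-6.8]]
    - [0.2,[0,0,0],[0,0,-6.8]]
    - [0.2,[0,0,0],[0,0,-6.8]]
    - [0.2,[0,0,0],[0,0,-6.8]]
    - [0.2,[0,0,0],[0,0,-6.8]]
    - [0.2,[0,0,0],[0,0,-6.8]]
    - [0.2,[0,0,0],[0,0,-6.8]]
    - [0.2,[0,0,0],[0,0,-6.8]]
    - [0.2,[0,0,0],[0,0,-6.8]]
    - [0.2,[0,0,0],[0,0,-6.8]]
    - [0.2,[0,0,0],[0,0,-6.8]]
    - [0.2,[0,0,0],[0,0,-6.8]]
    - [0.2,[0,0,0],[0,0,-5]]
    - [0.2,[0,0,0],[0,0,0]]

```text
time_s: 15.67
tool_pos: [0.47, 0.0873, 0.1963]
tool_rot: [-178.9, -0.7, 153.3]
force: [-0.3, -1.0, -1.4]
grip_width: 0.0238
```

```bash
python3 -c "
from h import *
togo(.5117,.2903,.17,166.6)"
```

```text
tool cm [ 5.36 20.06  2.32] turn tool-z deg -13.3 tilt [ 1.06  0.7  -0.01] | t 15.67 pos [0.47   0.0873 0.1963] rpy [-178.94   -0.7   153.33] F [-0.3 -1.  -1.4] M [ 0.02 -0.02 -0.05] w 0.0238 j7 49.0
```

>>> servo_tool:
  plan:
    - [0.2,[0,0,0],[-0.7,-0.7,-6.5]]
    - [0.2,[0,0,0],[-0.7,-0.6,-6.5]]
    - [0.2,[0.1,2.0,0],[0,0,0]]
    - [0.2,[0.1,3.3,0],[0,0,0]]
    - [0.2,[0.1,3.3,0],[0,0,0]]
    - [0.2,[0.1,3.3,0],[0,0,0]]
    - [0.2,[0.1,3.3,0],[0,0,0]]
    - [0.2,[0.1,2.0,0],[0,0,0]]
    - [0.2,[0.1,1.0,0],[0,0,0]]
    - [0.2,[0,0,0],[0,0,0]]
    - [0.2,[0,0,0],[0,0,0]]

```text
time_s: 16.58
tool_pos: [0.5156, 0.2564, 0.1962]
tool_rot: [179.7, 0.7, 163.5]
force: [-0.9, -0.4, -1.0]
grip_width: 0.0234
```

```bash
python3 -c "
from h import *
togo(.5117,.2903,.145,166.6)"
```

```text
tool cm [1.39 3.11 5.12] turn tool-z deg -3.1 tilt [-0.29 -0.66 -0.  ] | t 16.58 pos [0.5156 0.2564 0.1962] rpy [179.71   0.66 163.49] F [-0.9 -0.4 -1. ] M [-0.06  0.01 -0.04] w 0.0234 j7 45.5
```

>>> servo_tool:
  plan:
    - [0.2,[0.6,1.5,0.5],[0,0,-1.5]]
    - [0.2,[0.6,1.3,0.5],[0,0,-1.5]]
    - [0.2,[0,0,0.5],[0,0,0]]
    - [0.2,[0,0,0],[0,0,0]]
    - [0.2,[0,0,0],[0,0,0]]

```text
time_s: 17.0
tool_pos: [0.5118, 0.2835, 0.1795]
tool_rot: [179.9, 0.7, 166.3]
force: [0.1, -0.6, -0.7]
grip_width: 0.0234
```

```bash
python3 -c "
from h import *
togo(.5117,.2903,.145,166.6)"
```

```text
tool cm [0.22 0.65 3.45] turn tool-z deg -0.3 tilt [-0.12 -0.67 -0.  ] | t 17.0 pos [0.5118 0.2835 0.1795] rpy [179.88   0.67 166.29] F [ 0.1 -0.6 -0.7] M [ 0.05  0.06 -0.03] w 0.0234 j7 45.7
```

>>> servo_tool:
  plan:
    - [0.2,[0.1,0.35,0.5],[-0.15,0,-0.3]]
    - [0.2,[0.1,0.25,0.5],[-0.15,0,0]]
    - [0.2,[0,0,0],[0,0,0]]
    - [0.2,[0,0,0],[0,0,0]]

```text
time_s: 17.33
tool_pos: [0.5116, 0.2885, 0.1685]
tool_rot: [179.6, 0.7, 166.5]
force: [-0.2, -0.2, -0.8]
grip_width: 0.0237
```

```bash
python3 -c "
from h import *
togo(.5117,.2903,.145,166.6)"
```

```text
tool cm [0.06 0.16 2.35] turn tool-z deg -0.1 tilt [-0.4  -0.68 -0.  ] | t 17.33 pos [0.5116 0.2885 0.1685] rpy [179.6    0.68 166.48] F [-0.2 -0.2 -0.8] M [ 0.02 -0.02  0.  ] w 0.0237 j7 45.7
```

>>> servo_tool:
  plan:
    - [0.2,[0.03,0.08,1.0],[0,0,0]]
    - [0.2,[0.03,0.08,1.0],[0,0,0]]
    - [0.2,[0,0.02,0.6],[0,0,0]]
    - [0.2,[0,0,0.4],[0,0,0]]
    - [0.2,[0,0,0],[0,0,0]]

```text
time_s: 17.75
tool_pos: [0.5119, 0.2899, 0.135]
tool_rot: [179.6, 0.7, 166.4]
force: [-1.2, 0.6, -1.2]
grip_width: 0.0235
```

```bash
python3 -c "
from h import *
togo(.5117,.2903,.085,166.6)"
```

```text
tool cm [ 0.09 -0.    5.  ] turn tool-z deg -0.2 tilt [-0.37 -0.68 -0.  ] | t 17.75 pos [0.5119 0.2899 0.135 ] rpy [179.63   0.68 166.42] F [-1.2  0.6 -1.2] M [0.02 0.02 0.04] w 0.0235 j7 45.7
```

>>> servo_tool:
  plan:
    - [0.2,[0.03,0,0.7],[0,0,0]]
    - [0.2,[0.02,0,0.7],[0,0,0]]
    - [0.2,[0,0,0.5],[0,0,0]]
    - [0.2,[0,0,0.4],[0,0,0]]
    - [0.2,[0,0,0.3],[0,0,0]]

```text
time_s: 18.17
tool_pos: [0.512, 0.2902, 0.1066]
tool_rot: [179.6, 0.7, 166.4]
force: [0.3, -0.1, -0.3]
grip_width: 0.0235
```

```bash
python3 -c "
from h import *
togo(.5117,.2903,.0794,166.6)"
```

```text
tool cm [ 0.07 -0.02  2.72] turn tool-z deg -0.2 tilt [-0.39 -0.7  -0.  ] | t 18.17 pos [0.512  0.2902 0.1066] rpy [179.61   0.7  166.41] F [ 0.3 -0.1 -0.3] M [ 0.02  0.06 -0.05] w 0.0235 j7 45.9
```

>>> servo_tool:
  plan:
    - [0.2,[0.02,0,0.6],[0,0,0]]
    - [0.2,[0.02,0,0.6],[0,0,0]]
    - [0.2,[0,0,0.5],[0,0,0]]
    - [0.2,[0,0,0.4],[0,0,0]]
    - [0.2,[0,0,0.2],[0,0,0]]
    - [0.2,[0,0,0.1],[0,0,0]]

```text
time_s: 18.67
tool_pos: [0.5118, 0.2903, 0.0794]
tool_rot: [179.6, 0.7, 166.4]
force: [-0.5, 0.3, -0.1]
grip_width: 0.0235
```

```bash
python3 -c "
from h import *
togo(.5117,.2903,.0794,166.6)"
```

```text
tool cm [ 0.01 -0.    0.  ] turn tool-z deg -0.2 tilt [-0.36 -0.68 -0.  ] | t 18.67 pos [0.5118 0.2903 0.0794] rpy [179.64   0.68 166.41] F [-0.5  0.3 -0.1] M [0.01 0.03 0.01] w 0.0235 j7 46.1
```

Back at the exact pick-up pose with no load. Releasing.

>>> servo_tool:
  plan:
    - [0.4,[0,0,0],[0,0,0]]
    - [0.6,[0,0,0],[0,0,0]]
    - [1,[0,0,0],[0,0,0]]
    - [1,[0,0,0],[0,0,0]]
    - [1,[0,0,0],[0,0,0]]
    - [1,[0,0,0],[0,0,0]]
    - [1,[0,0,0],[0,0,0]]
    - [1,[0,0,0],[0,0,0]]
    - [1,[0,0,0],[0,0,0]]
    - [1,[0,0,0],[0,0,0]]
    - [1,[0,0,0],[0,0,0]]
  force: 10

```text
time_s: 19.58
tool_pos: [0.5133, 0.2913, 0.0816]
tool_rot: [179.5, 0.8, 166.4]
force: [-0.4, -1.0, 0.4]
grip_width: 0.0849
```

```bash
python3 -c "
from h import *
togo(.5117,.2903,.0794,166.6)"
```

```text
tool cm [ 0.14 -0.14  0.22] turn tool-z deg -0.2 tilt [-0.55 -0.84 -0.  ] | t 19.58 pos [0.5133 0.2913 0.0816] rpy [179.45   0.84 166.41] F [-0.4 -1.   0.4] M [0.03 0.05 0.  ] w 0.0849 j7 46.1
```

>>> servo_tool:
  plan:
    - [1,[0,0,-1.5],[0,0,0]]
    - [1,[0,0,-3],[0,0,0]]
    - [1,[0,0,-3],[0,0,0]]
    - [1,[0,0,-3],[0,0,0]]
    - [1,[0,0,-3],[0,0,0]]
    - [1,[0,3.5,0],[0,0,0]]
    - [1,[0,3.8,0],[0,0,0]]
    - [1,[0,3.8,0],[0,0,0]]
    - [1,[0,3.8,0],[0,0,0]]
    - [1,[0,3.5,0],[0,0,0]]
    - [1,[0,0,0],[0,0,0]]
    - [1,[0,0,0],[0,0,0]]
    - [1,[0,0,0],[0,0,0]]

```text
time_s: 20.67
tool_pos: [0.5564, 0.4736, 0.2218]
tool_rot: [179.6, 0.7, 166.1]
force: [-0.9, -0.1, 0.1]
grip_width: 0.087
```

```bash
python3 - <<'E'
from h import *
togo(.5117,.2903,.2,166.6)
S=cam('scene');T=cam('top')
a=cv2.resize(S['image'][140:220,200:360],(800,400),interpolation=cv2.INTER_CUBIC)
b=cv2.resize(T['image'][165:215,200:360],(640,200),interpolation=cv2.INTER_CUBIC)
cv2.imwrite('pics/f1.png',np.vstack([a,np.pad(b,((0,0),(0,160),(0,0)))]))
E
```

```text
tool cm [ -0.05 -18.88   2.04] turn tool-z deg -0.5 tilt [-0.44 -0.68 -0.  ] | t 20.67 pos [0.5564 0.4736 0.2218] rpy [179.56   0.68 166.08] F [-0.9 -0.1  0.1] M [-0.03  0.03  0.02] w 0.087 j7 35.0
```

View pics/f1.png

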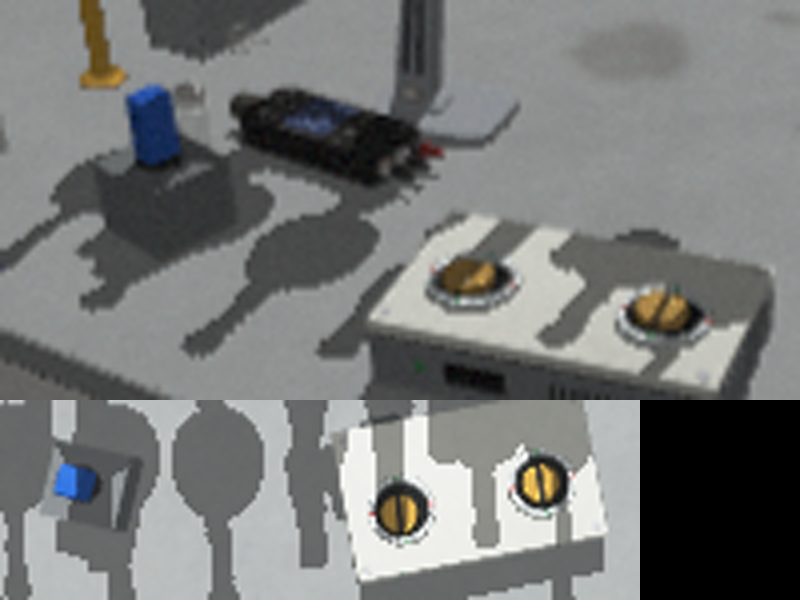

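The key stands upright in its stand at (152,125), both slots lie on the green marks, and the gripper is clear. Handing in.

```bash
python3 -c "
from h import *
print(env.sign_off()); print(env.get_obs()['time_s'])"
```

```text
the job is handed in; nothing more can be done
None
the job is handed in; nothing more can be done
```

The open (left) lock is turned home, the key is back in its stand, and I handed the job in at about 21 s of the 72 s allowed. No verdict was reported.

- **Turning the lock:** The blade went about 5.4 mm into the slot. Turning took about 0.13 N·m with around 1 N of side force, until the moment rose to a steady 0.30–0.34 N·m on the stop. I took that as fully home and stopped there.
- **Returning the key:** It went back at its pick-up pose to within 0.1 mm in position, with no load on the wrist, and was released. The last pictures show it upright in the stand, both slots on the green marks, and the gripper well clear. I saw nothing shifted near the stand and case, but did not look again at the rest of the bench.
- **Checks that were weaker:**
  - The fitted final slot yaw was 5.9°, near the low end of what the twist tolerance allows (case x axis at about 10°, ±5.7°). The moment is therefore the main evidence that the lock is on its stop.
  - My slot fit on the closed lock failed numerically, so I judged that one only by eye.
  - In the scene view the left slot's shading was ambiguous, so I relied on the top view for it.

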